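# Index a clamped brush blank on the turntable with one finger

## Task

A brush blank is clamped on the small finishing turntable on the bench. Gently push one of the turntable's two black-tipped steel arms sideways with a fingertip until the red pointer, which sits under the broad head of the blank, points straight at the green marker (not the yellow one), then take the hand away and leave it standing there. Push only, do not grip the arm, do not touch the blank or the red pointer, and leave the loose things around it where they are.

Things in the scene. Friction and masses are not known exactly. Their poses are not given: they have to be found in the camera images.
- turntable: The turning part: aluminium disc, 110 mm diameter, 21 mm high, on an upright axle, with two steel arms along its own +y and -y and a red pointer along its +x. Origin on the axle at the disc's underside, 49 mm above the bench; z up. Light steady friction (0.12 N m, 1.3 N at the arms), no spring: it stays where it is left. Turns at least 1.8 rad either way from the start.
- axle (a point): On the turntable's axle at the height of the arms' centre line, 60 mm above the bench.
- left_arm (a point): On the centre line of the arm along the turntable's +y, 90 mm from the axle, 60 mm above the bench. The bare rod, 10 mm thick, runs from 59 to 106 mm from the axle, then a black cap of 17 mm diameter to 122 mm. The board lies 42 mm below the centre line.
- right_arm (a point): The same point of the equal arm along the turntable's -y.
- pointer_tip (a point): Tip of the red pointer, 115 mm from the axle on the turntable's +x, 59 mm above the bench.
- pointer: The red pointer, a 14 mm wide bar with a 6 mm thick tip from 51 to 115 mm from the axle, 56 to 62 mm above the bench. Fixed to the turntable; its origin is the turntable's.
- clamped_blank: The light wooden brush blank, 228 x 56 x 22 mm, clamped on the disc, 71 to 93 mm above the bench. Origin at the centre of its underside, 14 mm behind the axle; x points to its broad head, like the pointer: head end 100 mm ahead of the axle, handle end 128 mm behind. A steel clamping bridge, 72 mm wide, 30 mm behind the axle reaches up to 104 mm above the bench.
- stand: The plywood board (195 x 236 x 18 mm) screwed to the bench that carries the turntable. Origin at bench height under the axle; the board reaches 107 mm in +x and 88 mm in -x, 118 mm either way in y.
- green_marker: Green round station marker, 24 mm diameter, 14 mm high, fixed on the board (top 32 mm above the bench, below the pointer's sweep), 105 to 132 mm from the axle. Origin at the centre of its underside.
- yellow_marker: Yellow round marker of the same shape for another station; it may stand on either side. Not to be used now.
- oil_can: Loose grey oil can with a long upright spout, 64 mm diameter, 155 mm high, at the far left. Leave alone.
- sanding_block: Loose cork sanding block, 64 x 108 x 31 mm, lying right of the board. Leave alone.
- masking_tape: Loose roll of masking tape, 100 mm diameter, 25 mm high, left of the board. Leave alone.
- tape_measure: Loose yellow tape measure, 37 x 69 x 63 mm, behind. Leave alone.

How it is judged:
By the outcome, as a careful person would: the job done as asked, in the order asked, and still so for the second after the job is handed in, with the robot touching nothing.
It also fails if it takes over 42 s, if anything falls off the work surface, if the arm or the gripper's body presses on something with over 40 N, if the wrist force passes 120 N, or if a joint passes its speed limit or range.

## Robot

A 6-joint arm with a two-finger parallel gripper is mounted at the origin on a cart in front of the work surface, level with it; the furniture and walls round the work are solid. World frame = base frame: x ahead of the robot, y to its left, z up, the work surface at z = 0. Lengths are in mm, angles in rad, forces in N, time in s.
With the tool pointing down it reaches from about 350 to 925 mm from the base axis. Payload 6.4 kg.
Tool frame: the origin (TCP) lies midway between the tips of the shut fingers; the grasp point (between the pads) lies 19 mm behind it; z points along the fingers, y is the line along which they close (so a half turn about z gives the same grasp; the last joint's range is limited). The gripper opens to 94 mm and grips with 3 to 60 N. Pads are 16 mm wide; open, the fingers measure 119 mm over their backs; the gripper's body (75 mm by 177 mm) begins 78 mm behind the grasp point.
Start: joints at [0.971, 0.245, 1.558, -0, 1.339, -0.174], TCP at [268.481, 591.973, 205.455] pointing down, gripper open.
Joint ranges: [-3.13, 3.13], [-1.02, 2.26], [0.13, 2.54], [-0.95, 4.09], [0.21, 2.88], [-2.74, 2.74]. Speed limits (rad/s): [2.57, 2.57, 3.14, 3.14, 3.14, 3.14].

## Interface

Orientations are given as a 3x3 rotation matrix whose columns are the frame's x, y, z axes.
In Python, from bench import telemetry, vision, workorder gives the robot as it stands. The module is installed in compiled form; this text tells all that it offers.
- The arm moves only by the shell command python3 -m inch 'ROWS' [FORCE]. ROWS is JSON, a list of rows, each a list of 7 numbers: the opening, from 0 (shut) to 1 (fully open), then the shift along the world's x, y, z each as a share of 20 mm, from -1 to 1, then the turn, a rotation vector about the world's x, y, z each as a share of 5 degrees, from -1 to 1. In form: [[jaw, dx, dy, dz, wx, wy, wz], ...]. A call has exactly 8 rows; each row shifts and turns the commanded pose from where the row before left it; what a row does not reach is not made up. A row lasts 1/8 s, in which the tool goes at most 62.5 mm and 10.7 degrees, less where a joint would pass 70% of its speed; a pose out of reach is approached as far as the arm can. A call with a number of a shift or a turn outside -1 to 1 is refused whole. A call with a gripper value outside its range is refused whole. The fingers move at their own pace and stop on an object; FORCE is the grip in N (left out, the last holds). Time passes only in rows, so rows that do not move let the fingers close, or fill a call up. It gives the time, the measured TCP pose, the force, the opening and the grip force at its end, in the units of the state.
- telemetry.get_obs(): the state, without advancing time (a new reading comes with each control period).
- vision.capture(name): name is "scene" or "top" or "wrist"; returns a dict with "frame" (420x560x3 uint8, red, green, blue), "z_map" (420x560 float32, mm along the optical axis (not along the pixel's ray), 0 where there is no reading), "intrinsics" (3x3 intrinsics, pixels), "dist" ([k1, k2, p1, p2, k3] as OpenCV has them; the pictures are not rectified), "world_to_cam" (4x4, takes a point from world to camera coordinates). Camera axes: x right, y up, looking along -z (the intrinsics and any distortion apply to the point x, -y, -z); pixel columns grow to the right and rows downward; lengths in mm; the calibration is good to about 2 mm. A picture is of the moment at which its call begins.
- workorder.close_job(): hands the job in; it is judged then, once.
The state is a dict: "t": time; "joints": joint angles; "dq": joint speeds; "joint_torque": joint torques, N m; "position": TCP position; "tcp_rot": TCP orientation; "wrist_force": force on the tool from outside, world axes, zero at the start; "torque": the same for the moment, N m; "opening": opening from 0.0 (shut) to 1.0 (fully open); "finger_force": force on a finger pad.
Only numpy, scipy, OpenCV 4.12 (cv2) and the standard library are available. Lean on these libraries where they do the work, as an engineer would, in place of code of your own. Each camera call takes 0.05 s, during which the arm holds its last target. There are 200 camera calls.

## Working session

There is one attempt and no reset: what is moved stays moved. The work goes in short steps, Python scripts to look and compute and a shell command to move; the robot and the scene stay as the last step left them, time stands still between calls to the robot, and variables do not carry over. Pictures are saved under pics/ and viewed, at most 10 in all, crops included, and the job is handed in when it is done.

```bash
mkdir -p pics
cat > h.py <<'E'
import numpy as np, cv2
from bench import telemetry, vision, workorder
def snap(n,f):
    d=vision.capture(n); np.savez('pics/'+f+'.npz',**d); cv2.imwrite('pics/'+f+'.png',cv2.cvtColor(d['frame'],cv2.COLOR_RGB2BGR)); return d
def cloud(d):
    K=np.array(d['intrinsics']);h,w=d['z_map'].shape
    u,v=np.meshgrid(np.arange(w),np.arange(h))
    p=cv2.undistortPoints(np.stack([u,v],-1).reshape(-1,1,2).astype(np.float32),K,np.array(d['dist'],float)).reshape(h,w,2)
    z=d['z_map']; c=np.stack([p[...,0]*z,-p[...,1]*z,-z,np.ones_like(z)],-1)
    return (c@np.linalg.inv(d['world_to_cam']).T)[...,:3]
def ray(d,uv,z):
    K=np.array(d['intrinsics']);M=np.linalg.inv(d['world_to_cam'])
    p=cv2.undistortPoints(np.array(uv,np.float32).reshape(-1,1,2),K,np.array(d['dist'],float)).reshape(-1,2)
    r=np.c_[p[:,0],-p[:,1],-np.ones(len(p))]@M[:3,:3].T; o=M[:3,3]
    return o+r*((z-o[2])/r[:,2])[:,None]
E
python3 - <<'E'
from h import *
a=snap('top','top0');b=snap('scene','scene0')
for d in(a,b):
    M=np.linalg.inv(d['world_to_cam']);print(M[:3,3].round())
print(telemetry.get_obs())
E
```

```text
[ 348. -164. 1398.]
[-363. -853. 1255.]
{'t': 0.1, 'joints': array([ 9.70909587e-01,  2.45703328e-01,  1.55887294e+00,  3.55945797e-06,
        1.33871543e+00, -1.74114969e-01]), 'dq': array([-0.00035916, -0.00079419, -0.00297728, -0.00034671,  0.00155259,
       -0.00041953]), 'joint_torque': array([-1.32799305e-04, -4.16917169e+01, -3.15523803e+01,  6.86978898e-02,
        3.10006680e-02, -4.95034806e-05]), 'position': array([268.16024445, 591.51698591, 204.49203366]), 'tcp_rot': array([[-9.10719762e-01,  4.13023716e-01, -9.62048523e-04],
       [ 4.13024729e-01,  9.10718734e-01, -1.40042833e-03],
       [ 2.97745502e-04, -1.67274758e-03, -9.99998557e-01]]), 'wrist_force': array([-0.68431367,  0.98231045, -0.31921043]), 'torque': array([-0.02461335, -0.03970615,  0.01975041]), 'finger_force': 0.0, 'opening': 0.9988823255832349}
```

View pics/top0.png

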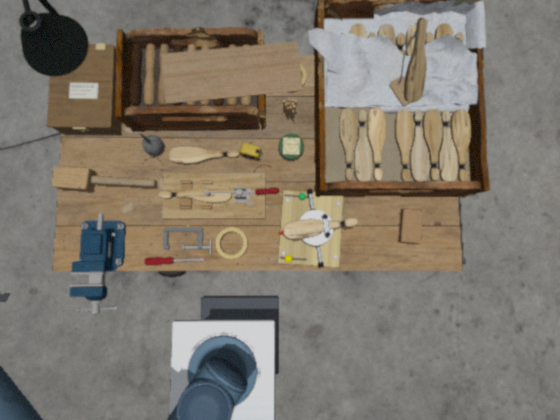

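View pics/scene0.png

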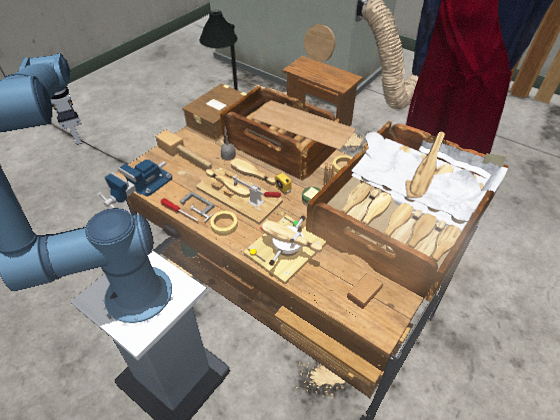

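The top view shows the turntable at about (315,228), with red pointer tip at (281,233), green at (302,196) and yellow at (289,258). I'll enlarge it.

Run:
```python
from h import *
d=np.load('pics/top0.npz')
im=cv2.imread('pics/top0.png')[175:275,255:355]
cv2.imwrite('pics/c1.png',cv2.resize(im,(600,600),interpolation=cv2.INTER_CUBIC))
hsv=cv2.cvtColor(cv2.imread('pics/top0.png'),cv2.COLOR_BGR2HSV)
s=np.zeros(hsv.shape[:2],bool);s[175:275,255:355]=1
P=cloud(d)
for n,m,z in(('g',(abs(hsv[...,0].astype(int)-60)<14)&(hsv[...,1]>150),32),('y',(abs(hsv[...,0].astype(int)-29)<4)&(hsv[...,1]>200),32),('r',((hsv[...,0]<6)|(hsv[...,0]>174))&(hsv[...,1]>150),62)):
    v,u=np.nonzero(m&s);print(n,len(u),u.mean(),v.mean(),ray(d,[[u.mean(),v.mean()]],z), u.min(),u.max(),v.min(),v.max())
```

```text
g 21 301.85714285714283 195.95238095238096 [[ 541.0599171 -245.5194506   32.       ]] 299 304 194 198
y 32 287.9375 258.21875 [[ 344.11396818 -201.10524853   32.        ]] 285 291 256 261
r 108 268.00925925925924 192.62962962962962 [[ 546.9232773  -138.11592155   62.        ]] 256 318 180 233
```

View pics/c1.png

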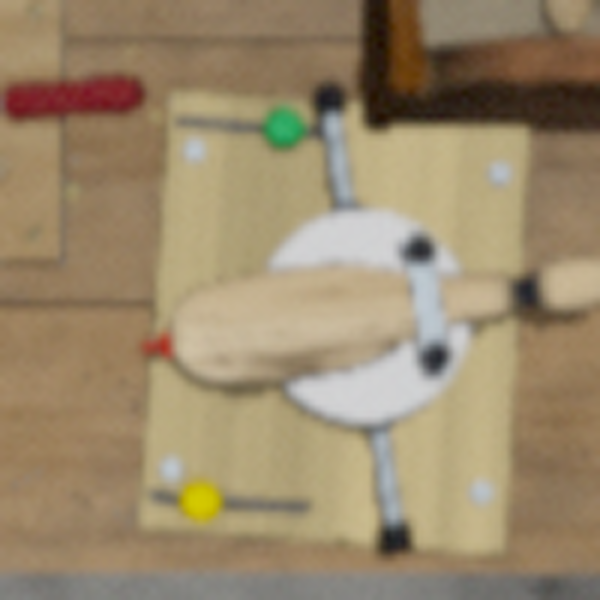

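Crop: near cap (395,538), far cap (329,98), pointer tip (148,346), green (285,128), yellow (200,500). The near arm is the turntable's +y. The pointer must turn clockwise, so I push the near arm toward +y.

Run:
```python
from h import *
d=np.load('pics/top0.npz')
c=lambda x,y:[(x+.5)/6-.5+255,(y+.5)/6-.5+175]
f,n=ray(d,[c(329,98),c(395,538)],60)[:,:2]; g,y=ray(d,[c(285,128),c(200,500)],32)[:,:2]; p=ray(d,[c(148,346)],60)[0,:2]
a=(f+n)/2; an=lambda q:np.degrees(np.arctan2(*(q-a)[::-1])); L=lambda q:np.hypot(*(q-a))
P=cloud(d); h=P[175:275,255:355]
print('axle',a,'len',np.hypot(*(f-n)));
for k,q in dict(far=f,near=n,green=g,yel=y,ptr=p).items(): print(k,q.round(1),an(q).round(1),L(q).round(1))
# disc top centroid
m=(h[...,2]>64)&(h[...,2]<74);print('disc',h[m][:,:2].min(0),h[m][:,:2].max(0))
m=h[...,2]>110;print('tall xmin/ymax',h[m].min(0),h[m].max(0))
```

```text
axle [ 439.66681733 -283.63254322] len 229.11306882743548
far [ 553.1 -267.5] 8.1 114.6
near [ 326.2 -299.7] -171.9 114.6
green [ 541.2 -246.2] 20.2 108.2
yel [ 345.1 -201. ] 138.9 125.6
ptr [ 423.6 -173.5] 98.3 111.3
disc [ 321.11563757 -370.75259451] [ 599.64108082 -175.78130521]
tall xmin/ymax [ 348.02120948 -396.85062169  110.09420559] [ 591.36069328 -111.93503776 1398.24762794]
```

```bash
python3 - <<'E'
from h import *
for n in('top0','scene0'):
    P=cloud(np.load(f'pics/{n}.npz'))
    for y in range(-450,700,100):
        m=(P[...,0]>270)&(P[...,0]<520)&(P[...,1]>y)&(P[...,1]<y+100)&(P[...,2]<600)
        if m.any(): print(n,y,P[m][:,2].max().round())
E
python3 -m inch '[[0,0.6,-1,0,0,0,0.8],[0,0.6,-1,0,0,0,0.8],[0,0.6,-1,0,0,0,0.8],[0,0.6,-1,0,0,0,0.8],[0,0.6,-1,0,0,0,0.8],[0,0.6,-1,0,0,0,0.8],[0,0.6,-1,0,0,0,0.8],[0,0.6,-1,0,0,0,0.8]]'
```

```text
top0 -450 97.0
top0 -350 108.0
top0 -250 100.0
top0 -150 32.0
top0 -50 49.0
top0 50 46.0
top0 150 34.0
top0 250 116.0
top0 350 117.0
top0 450 20.0
top0 550 -709.0
scene0 -450 98.0
scene0 -350 107.0
scene0 -250 98.0
scene0 -150 31.0
scene0 -50 56.0
scene0 50 49.0
scene0 150 28.0
scene0 250 113.0
scene0 350 118.0
scene0 450 541.0
scene0 550 531.0
scene0 650 -701.0
t: 1.1
position: [364.6, 431.1, 205.0]
tcp_rot: [[-0.991, -0.135, -0.001], [-0.135, 0.991, -0.001], [0.001, -0.0, -1.0]]
wrist_force: [0.4, -0.2, -0.3]
opening: 0.184
finger_force: 0.0
```

```bash
python3 -m inch '[[0,0.2,-1,0,0,0,0],[0,0.2,-1,0,0,0,0],[0,0.2,-1,0,0,0,0],[0,0.2,-1,0,0,0,0],[0,0.2,-1,0,0,0,0],[0,0.2,-1,0,0,0,0],[0,0.2,-1,0,0,0,0],[0,0.2,-1,0,0,0,0]]' | sed -n 1,2p
python3 -m inch '[[0,0,-1,0,0,0,0],[0,0,-1,0,0,0,0],[0,0,-1,0,0,0,0],[0,0,-1,0,0,0,0],[0,0,-1,0,0,0,0],[0,0,-1,0,0,0,0],[0,0,-1,0,0,0,0],[0,0,-1,0,0,0,0]]' | sed -n 1,2p
python3 -m inch '[[0,0,-1,0,0,0,0],[0,0,-1,0,0,0,0],[0,0,-1,0,0,0,0],[0,0,-1,0,0,0,0],[0,0,-1,0,0,0,0],[0,0,-1,0,0,0,0],[0,0,-1,0,0,0,0],[0,0,-1,0,0,0,0]]' | sed -n 1,2p
python3 -m inch '[[0,0,-1,0,0,0,0],[0,0,-1,0,0,0,0],[0,0,-1,0,0,0,0],[0,0,-1,0,0,0,0],[0,0,-1,0,0,0,0],[0,0,-1,0,0,0,0],[0,0,-1,0,0,0,0],[0,0,-1,0,0,0,0]]' 
python3 -m inch '[[0,-0.2,-0.8,0,0,0,0],[0,-0.2,-0.8,0,0,0,0],[0,-0.2,-0.8,0,0,0,0],[0,-0.2,-0.8,0,0,0,0],[0,-0.2,-0.8,0,0,0,0],[0,-0.2,-0.8,0,0,0,0],[0,-0.2,-0.8,0,0,0,0],[0,0,0,0,0,0,0]]'
python3 - <<'E'
from h import *
d=snap('wrist','w0')
print(np.linalg.inv(d['world_to_cam']).round(2))
E
```

```text
t: 2.1
position: [396.6, 270.7, 205.5]
t: 3.1
position: [396.2, 110.8, 205.5]
t: 4.1
position: [396.1, -49.0, 205.5]
t: 5.1
position: [396.2, -209.2, 205.5]
tcp_rot: [[-0.991, -0.132, 0.0], [-0.132, 0.991, -0.0], [-0.0, -0.0, -1.0]]
wrist_force: [1.0, 1.2, 0.6]
opening: 0.006
finger_force: 0.0
t: 6.1
position: [368.2, -321.0, 205.4]
tcp_rot: [[-0.991, -0.131, -0.0], [-0.131, 0.991, 0.0], [0.0, 0.0, -1.0]]
wrist_force: [-0.3, -0.4, -0.0]
opening: 0.002
finger_force: 0.0
[[-1.3000e-01 -9.6000e-01 -2.5000e-01  2.9717e+02]
 [ 9.9000e-01 -1.3000e-01 -3.0000e-02 -3.3023e+02]
 [ 0.0000e+00 -2.5000e-01  9.7000e-01  3.8424e+02]
 [ 0.0000e+00  0.0000e+00  0.0000e+00  1.0000e+00]]
```

View pics/w0.png

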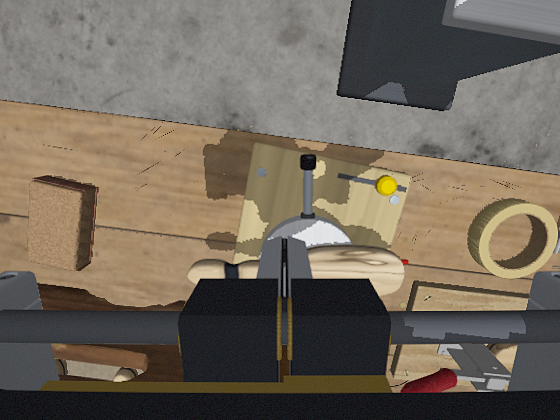

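The near arm's cap is at (308,161) and the rod meets the disc at (307,215). The yellow marker is at (387,186).

Run:
```python
from h import *
d=np.load('pics/w0.npz')
q=ray(d,[[308,161],[307.5,190],[307.5,213]],62)
print(q); print(np.hypot(*(q[:,:2]-[439.7,-283.6]).T), np.degrees(np.arctan2(q[:,1]+283.6,q[:,0]-439.7))%360)
print(ray(d,[[387,185]],32))
```

```text
[[ 325.52247174 -301.34557997   62.        ]
 [ 355.73529469 -297.28967671   62.        ]
 [ 380.66618642 -293.50504737   62.        ]]
[115.54831703  85.07337413  59.85901026] [188.83428432 189.2600747  189.52471053]
[[ 343.28046792 -204.08484168   32.        ]]
```

```bash
python3 -m inch '[[0,-0.35,-0.7,0,0,0,0],[0,0,0,-1,0,0,0],[0,0,0,-1,0,0,0],[0,0,0,-1,0,0,0],[0,0,0,-1,0,0,0],[0,0,0,-1,0,0,0],[0,0,0,-1,0,0,0],[0,0,0,-1,0,0,0]]' 
python3 -m inch '[[0,0,0,-0.85,0,0,0],[0,0,0,0,0,0,0],[0,0,0.2,0,0,0,0],[0,0,0.2,0,0,0,0],[0,0,0.1,0,0,0,0],[0,0,0.1,0,0,0,0],[0,0,0.1,0,0,0,0],[0,0,0.1,0,0,0,0]]'
```

```text
t: 7.15
position: [361.3, -334.4, 64.9]
tcp_rot: [[-0.991, -0.133, 0.0], [-0.133, 0.991, -0.0], [-0.0, -0.0, -1.0]]
wrist_force: [-0.8, -0.7, 0.5]
opening: 0.003
finger_force: 0.0
t: 8.15
position: [361.5, -317.9, 48.5]
tcp_rot: [[-0.991, -0.132, 0.0], [-0.132, 0.991, -0.0], [-0.0, -0.0, -1.0]]
wrist_force: [0.3, -0.5, -0.2]
opening: 0.005
finger_force: 0.0
```

Run:
```python
import numpy as np
a=np.array([439.7,-283.6])
th=np.radians(np.arange(188,106,-4));P=a+84*np.c_[np.cos(th),np.sin(th)]+17.5*np.c_[-np.sin(th),np.cos(th)]
print(np.c_[np.degrees(th)[1:],P[1:],(np.diff(P,axis=0)/20)].round(2), P[0])
```

```text
[[ 1.8400e+02  3.5713e+02 -3.0692e+02 -9.0000e-02  2.9000e-01]
 [ 1.8000e+02  3.5570e+02 -3.0110e+02 -7.0000e-02  2.9000e-01]
 [ 1.7600e+02  3.5468e+02 -2.9520e+02 -5.0000e-02  3.0000e-01]
 [ 1.7200e+02  3.5408e+02 -2.8924e+02 -3.0000e-02  3.0000e-01]
 [ 1.6800e+02  3.5390e+02 -2.8325e+02 -1.0000e-02  3.0000e-01]
 [ 1.6400e+02  3.5413e+02 -2.7727e+02  1.0000e-02  3.0000e-01]
 [ 1.6000e+02  3.5478e+02 -2.7131e+02  3.0000e-02  3.0000e-01]
 [ 1.5600e+02  3.5584e+02 -2.6542e+02  5.0000e-02  2.9000e-01]
 [ 1.5200e+02  3.5732e+02 -2.5962e+02  7.0000e-02  2.9000e-01]
 [ 1.4800e+02  3.5919e+02 -2.5393e+02  9.0000e-02  2.8000e-01]
 [ 1.4400e+02  3.6146e+02 -2.4838e+02  1.1000e-01  2.8000e-01]
 [ 1.4000e+02  3.6410e+02 -2.4301e+02  1.3000e-01  2.7000e-01]
 [ 1.3600e+02  3.6712e+02 -2.3784e+02  1.5000e-01  2.6000e-01]
 [ 1.3200e+02  3.7049e+02 -2.3289e+02  1.7000e-01  2.5000e-01]
 [ 1.2800e+02  3.7419e+02 -2.2818e+02  1.9000e-01  2.4000e-01]
 [ 1.2400e+02  3.7822e+02 -2.2375e+02  2.0000e-01  2.2000e-01]
 [ 1.2000e+02  3.8254e+02 -2.1960e+02  2.2000e-01  2.1000e-01]
 [ 1.1600e+02  3.8715e+02 -2.1577e+02  2.3000e-01  1.9000e-01]
 [ 1.1200e+02  3.9201e+02 -2.1227e+02  2.4000e-01  1.8000e-01]
 [ 1.0800e+02  3.9710e+02 -2.0912e+02  2.5000e-01  1.6000e-01]] [ 358.95301149 -312.62023168]
```

```bash
python3 -m inch '[[0,-0.12,0.25,0,0,0,0],[0,-0.09,0.29,0,0,0,-0.8],[0,-0.07,0.29,0,0,0,-0.8],[0,-0.05,0.3,0,0,0,-0.8],[0,-0.03,0.3,0,0,0,-0.8],[0,-0.01,0.3,0,0,0,-0.8],[0,0,0,0,0,0,0],[0,0,0,0,0,0,0]]'
python3 - <<'E'
from h import *
snap('wrist','w1');d=snap('top','top1')
im=cv2.imread('pics/top1.png')[175:275,255:355]
w=cv2.imread('pics/w1.png')
cv2.imwrite('pics/c2.png',np.hstack([cv2.resize(im,(400,400),interpolation=cv2.INTER_CUBIC),cv2.resize(w,(400,300)).__class__ and cv2.copyMakeBorder(cv2.resize(w,(400,300)),0,100,0,0,cv2.BORDER_CONSTANT)]))
E
```

```text
t: 9.15
position: [354.0, -283.3, 48.4]
tcp_rot: [[-0.977, 0.214, -0.0], [0.214, 0.977, 0.0], [0.0, 0.0, -1.0]]
wrist_force: [0.2, -0.8, 0.0]
opening: 0.005
finger_force: 0.0
```

View pics/c2.png

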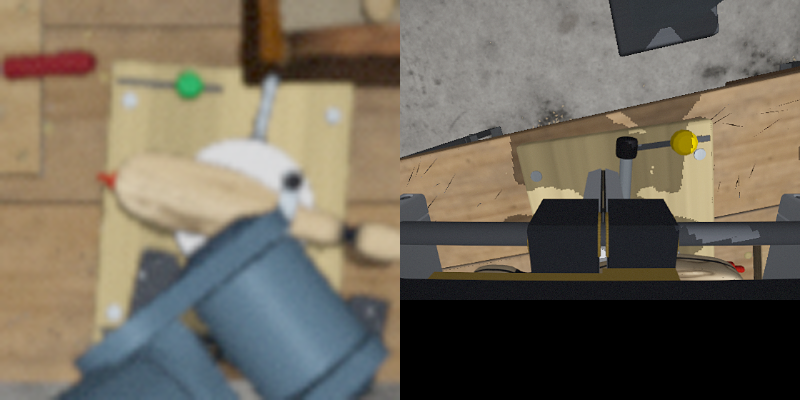

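The turntable turns cleanly. Pointer tip is now at crop (104,178), and in the wrist view the finger sits beside the rod near (625,180).

```bash
cat > ang.py <<'E'
from h import *
def ang(f):
    d=np.load(f'pics/{f}.npz');a=np.array([439.7,-283.6])
    hsv=cv2.cvtColor(d['frame'],cv2.COLOR_RGB2HSV).astype(int)
    P=ray(d,np.stack(np.meshgrid(np.arange(560),np.arange(420)),-1).reshape(-1,2),60).reshape(420,560,3)
    r=np.hypot(*(P[...,:2]-a).transpose(2,0,1))
    for n,m in (('red',(np.minimum(hsv[...,0],180-hsv[...,0])<7)&(hsv[...,1]>140)&(r>85)&(r<122)),('green',(abs(hsv[...,0]-60)<14)&(hsv[...,1]>150)&(r<150))):
        v,u=np.nonzero(m)
        if len(u)==0: print(n,'none');continue
        q=ray(d,[[u.mean(),v.mean()]],60 if n=='red' else 32)[0,:2]-a
        print(f,n,len(u),u.mean().round(1),v.mean().round(1),'r',np.hypot(*q).round(1),'deg',np.degrees(np.arctan2(q[1],q[0])).round(2))
if __name__=='__main__':
    import sys
    for f in sys.argv[1:]: ang(f)
E
python3 ang.py top0 top1 w1 scene0
python3 -m inch '[[0,0.01,0.3,0,0,0,-0.8],[0,0.03,0.3,0,0,0,-0.8],[0,0.05,0.29,0,0,0,-0.8],[0,0.07,0.29,0,0,0,-0.8],[0,0.09,0.28,0,0,0,-0.8],[0,0.11,0.28,0,0,0,-0.8],[0,0.13,0.27,0,0,0,-0.8],[0,0,0,0,0,0,0]]'
python3 - <<'E'
from h import *
snap('wrist','w2');snap('top','top2');snap('scene','scene2')
E
python3 ang.py top2 w2 scene2
```

```text
top0 red 6 281.3 232.2 r 104.9 deg 98.67
top0 green 21 301.9 196.0 r 108.3 deg 20.59
top1 red 4 281.2 219.2 r 106.8 deg 76.89
top1 green 22 301.9 196.0 r 108.1 deg 20.61
w1 red 143 470.2 372.5 r 104.7 deg 78.65
w1 green 3 297.3 221.7 r 97.0 deg 172.79
scene0 red 3 260.3 227.7 r 107.3 deg 99.4
scene0 green 3 295.0 221.3 r 109.0 deg 20.51
t: 10.25
position: [363.9, -243.1, 48.5]
tcp_rot: [[-0.763, 0.647, -0.0], [0.647, 0.763, 0.0], [0.0, 0.0, -1.0]]
wrist_force: [0.2, -0.2, -0.7]
opening: 0.007
finger_force: 0.0
top2 red 3 289.3 205.3 r 104.0 deg 49.34
top2 green 21 302.0 196.0 r 108.0 deg 20.39
w2 red 140 471.4 374.3 r 105.8 deg 50.12
w2 green 9 345.9 260.1 r 74.0 deg 120.08
red none
scene2 green 4 295.5 221.5 r 108.7 deg 19.46
```

```bash
python3 -m inch '[[0,0.15,0.26,0,0,0,-0.8],[0,0.17,0.25,0,0,0,-0.8],[0,0.19,0.24,0,0,0,-0.8],[0,0.2,0.22,0,0,0,-0.8],[0,0.22,0.21,0,0,0,-0.8],[0,0.23,0.19,0,0,0,-0.8],[0,0,0,0,0,0,0],[0,0,0,0,0,0,0]]'
python3 - <<'E'
from h import *
snap('wrist','w3');snap('top','top3');snap('scene','scene3')
a=cv2.imread('pics/top3.png')[180:250,270:340]
w=cv2.imread('pics/w3.png')
cv2.imwrite('pics/c3.png',np.hstack([cv2.resize(a,(400,400),interpolation=cv2.INTER_CUBIC),cv2.copyMakeBorder(cv2.resize(w,(400,300)),0,100,0,0,cv2.BORDER_CONSTANT)]))
E
python3 ang.py top3 w3 scene3
```

```text
t: 11.4
position: [386.9, -215.8, 48.3]
tcp_rot: [[-0.433, 0.901, -0.0], [0.901, 0.433, 0.0], [0.0, -0.0, -1.0]]
wrist_force: [0.9, -0.5, 0.5]
opening: 0.004
finger_force: 0.0
top3 red 1 300.0 197.0 r 104.5 deg 25.84
top3 green 3 302.7 194.3 r 112.3 deg 18.41
w3 red 148 473.0 376.3 r 107.1 deg 25.51
w3 green 553 443.6 352.0 r 102.0 deg 23.35
red none
green none
```

View pics/c3.png

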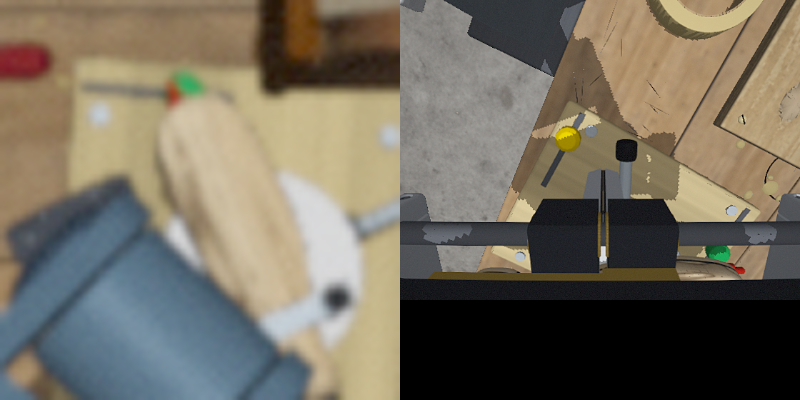

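Top: red tip at crop (173,95), just left of green (187,85). In the wrist view green is at (718,253) and red at (740,270). About 5° remain.

```bash
python3 -m inch '[[0,0.15,0.11,0,0,0,-0.5],[0,0.15,0.11,0,0,0,-0.5],[0,0,0,0,0,0,0],[0,0,0,0,0,0,0],[0,0,0,0,0,0,0],[0,0,0,0,0,0,0],[0,0,0,0,0,0,0],[0,0,0,0,0,0,0]]'
python3 - <<'E'
from h import *
snap('wrist','w4');snap('top','top4')
a=cv2.imread('pics/top4.png')[180:250,270:340]
w=cv2.imread('pics/w4.png')[320:400,400:480]
cv2.imwrite('pics/c4.png',np.hstack([cv2.resize(x,(400,400),interpolation=cv2.INTER_CUBIC) for x in(a,w)]))
E
python3 ang.py top4 w4
```

```text
t: 12.55
position: [393.1, -211.5, 48.5]
tcp_rot: [[-0.352, 0.936, -0.0], [0.936, 0.352, -0.0], [-0.0, -0.0, -1.0]]
wrist_force: [0.3, -0.1, -0.2]
opening: 0.006
finger_force: 0.3
red none
top4 green 3 300.0 196.0 r 110.3 deg 23.5
w4 red 153 473.0 375.5 r 107.1 deg 20.8
w4 green 303 446.0 347.8 r 103.3 deg 20.33
```

View pics/c4.png

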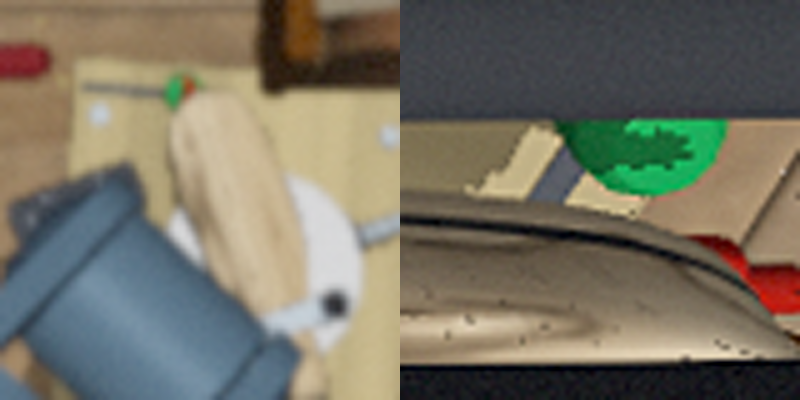

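Red now lies over the green at (187,86). I'll back off and lift for an unobstructed check.

```bash
python3 -m inch '[[0,-0.5,-0.2,0,0,0,0],[0,-0.5,-0.2,0,0,0,0],[0,-0.5,-0.2,0,0,0,0],[0,0,0,1,0,0,0],[0,0,0,1,0,0,0],[0,0,0,1,0,0,0],[0,0,0,1,0,0,0],[0,0,0,1,0,0,0]]'
python3 -m inch '[[0,0,0,1,0,0,0],[0,0,0,1,0,0,0],[0,0,0,1,0,0,0],[0,0,1,0,0,0,0],[0,0,1,0,0,0,0],[0,0,1,0,0,0,0],[0,0,1,0,0,0,0],[0,0,1,0,0,0,0]]'
python3 -m inch '[[0,0,1,0,0,0,0],[0,0,1,0,0,0,0],[0,0,1,0,0,0,0],[0,0,1,0,0,0,0],[0,0,1,0,0,0,0],[0,0,1,0,0,0,0],[0,0,1,0,0,0,0],[0,0,0,0,0,0,0]]'
python3 - <<'E'
from h import *
snap('wrist','w5');snap('top','top5')
a=cv2.imread('pics/top5.png')[175:275,255:355]
w=cv2.imread('pics/w5.png')
cv2.imwrite('pics/c5.png',np.hstack([cv2.resize(a,(400,400),interpolation=cv2.INTER_CUBIC),cv2.copyMakeBorder(cv2.resize(w,(400,300)),0,100,0,0,cv2.BORDER_CONSTANT)]))
E
python3 ang.py top5 w5
```

```text
t: 13.65
position: [362.5, -223.6, 149.0]
tcp_rot: [[-0.351, 0.936, 0.0], [0.936, 0.351, -0.0], [-0.0, 0.0, -1.0]]
wrist_force: [0.2, -0.3, -0.3]
opening: 0.006
finger_force: 0.0
t: 14.65
position: [362.2, -121.1, 207.0]
tcp_rot: [[-0.353, 0.936, -0.002], [0.936, 0.353, 0.001], [0.002, -0.001, -1.0]]
wrist_force: [0.9, 0.2, 0.7]
opening: 0.004
finger_force: 0.0
t: 15.65
position: [361.9, 18.2, 207.2]
tcp_rot: [[-0.355, 0.935, -0.002], [0.935, 0.355, 0.0], [0.001, -0.002, -1.0]]
wrist_force: [0.2, -0.5, 0.3]
opening: 0.005
finger_force: 0.0
red none
top5 green 3 300.0 196.0 r 110.3 deg 23.5
red none
green none
```

View pics/c5.png

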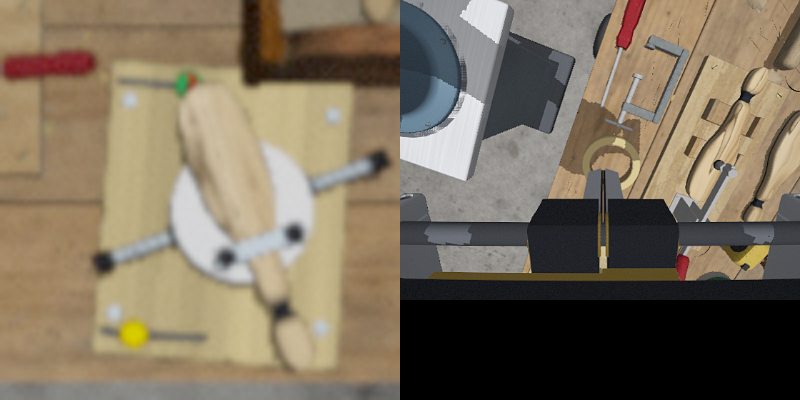

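Run:
```python
from h import *
def cen(d,w,u,v,r):
    U,V=np.meshgrid(np.arange(560),np.arange(420)); k=(np.hypot(U-u,V-v)<r)*w
    return [(U*k).sum()/k.sum(),(V*k).sum()/k.sum()]
res={}
for f,caps,red in(('top0',[(309.8,191),(320.8,264.5)],(280,232.5)),('top5',[(349,215),(280.4,240.3)],(303,195))):
    d=np.load(f'pics/{f}.npz');F=d['frame'].astype(float)
    dark=np.clip(100-F.max(2),0,None); rd=np.clip(F[...,0]-np.maximum(F[...,1],F[...,2])-60,0,None)
    c=[cen(d,dark,*x,4) for x in caps]
    q=ray(d,c,60)[:,:2]; ax=q.mean(0); v=q[1]-q[0]; far=q[0]-ax
    r=cen(d,rd,*red,5); R=ray(d,[r],60)[0,:2]-ax
    print(f,'axle',ax.round(1),'L',np.hypot(*v).round(1),'ptr from arms',(np.degrees(np.arctan2(v[1],v[0]))-90)%360,'red',np.round(r,1),np.degrees(np.arctan2(R[1],R[0])),np.hypot(*R))
    gr=np.clip(F[...,1]-np.maximum(F[...,0],F[...,2])-25,0,None); g=cen(d,gr,301.9,196,5); G=ray(d,[g],32)[0,:2]-ax
    print(' green',np.round(g,1),np.degrees(np.arctan2(G[1],G[0])),np.hypot(*G))
# zoom pic
a=cv2.imread('pics/top5.png')[184:214,285:325]
cv2.imwrite('pics/c6.png',cv2.resize(a,(600,450),interpolation=cv2.INTER_CUBIC))
```

```text
top0 axle [ 439.  -283.1] L 229.9 ptr from arms 98.03522786749772 red [281.3 232.2] 98.41256743372965 104.47556888112595
 green [301.9 195.8] 20.079009989088302 109.12079618959429
top5 axle [ 438.6 -284. ] L 228.0 ptr from arms 20.23838823261913 red [303. 195.] 19.799791987677928 107.94686692545207
 green [299.9 195.6] 23.266866510533198 112.88250220444257
```

View pics/c6.png

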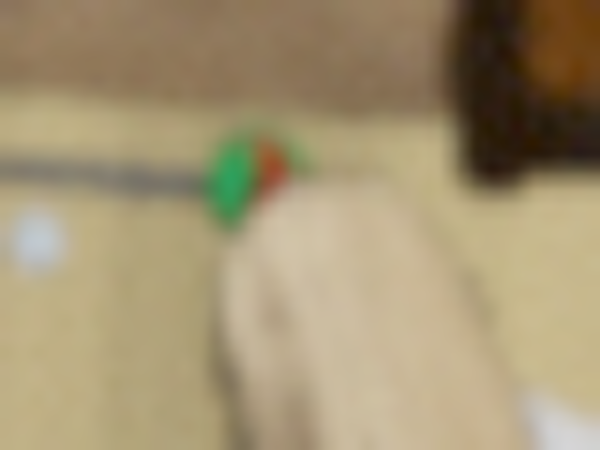

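```bash
python3 -c "
from bench import workorder
print(workorder.close_job())"
```

```text
the job is handed in; nothing more can be done
None
```

I turned the red pointer to the green marker by pushing the near arm only. It measures about 20.2° against the marker's 20.1–20.6°; the hand is clear and the job is handed in, with no verdict returned.

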